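# Change the instrument dryer over to its main supply

## Task

Change the instrument dryer over from the standby to the main supply. On the bench are two lever switches: first throw the ball-ended lever of the small box (standby, now on) right over to its other side, which is off; only then throw the crossbar handle of the large box (main, now off) right over to its other side, which is on. The two supplies must never be on together; the box with the rotary knob has no part in this.

Things in the scene. Friction and masses are not known exactly. Their poses are not given: they have to be found in the camera images.
- standby_box: Small grey switch box fixed to the bench, 90 (x) x 70 (y) x 50 (z) mm; origin: centre of its underside, z up. On top a lever: steel rod 10 mm thick with a black ball, 28 mm diameter, at its end. It swings in the box's x-z middle plane about an axis along the box's y, 55 mm above the origin; ball centre 70 mm from that axis. Nothing else is within 30 mm of its sweep.
- standby (a joint): Angle of the ball-ended lever, rad: 0 = off, leaning 0.6 rad from upright to the box's -x side (towards the robot); 0.6 upright; 1.2 = on, leaning 0.6 rad to the box's +x side. Starts on. Its own weight holds it at either stop and carries it over once it is well past upright (0.3 rad); starting it takes about 1 N at the ball.
- main_box: Large grey switch box fixed to the bench, 120 (x) x 90 (y) x 55 (z) mm; origin: centre of its underside, z up. On top a handle: two steel arms (10 mm wide, 48 mm apart) carry a black crossbar, 18 mm diameter, 76 mm long, along the box's y. It swings about an axis along the box's y, 62 mm above the origin; crossbar's middle 90 mm from that axis. Nothing else is within 30 mm of its sweep.
- main (a joint): Angle of the crossbar handle, rad: 0 = off, leaning 0.6 rad from upright to the box's -x side (towards the robot); 0.6 upright; 1.2 = on, leaning 0.6 rad to the box's +x side. Starts off. Its own weight holds it at either stop and carries it over once it is well past upright (0.3 rad); starting it takes about 1 N at the crossbar.

How it is judged:
By the outcome, as a careful person would: the job done as asked, in the order asked, and still so for the second after the job is handed in, with the robot touching nothing.
It also fails if it takes over 51 s, if anything falls off the work surface, if the arm or the gripper's body presses on something with over 40 N, if the wrist force passes 120 N, or if a joint passes its speed limit or range.

## Robot

A 7-joint arm with a two-finger parallel gripper is mounted at the origin on the work surface. World frame = base frame: x ahead of the robot, y to its left, z up, the work surface at z = 0. Lengths are in m, angles in rad, forces in N, time in s.
With the tool pointing down it reaches from about 0.4 to 0.9 m from the base axis. Payload 5.6 kg.
Tool frame: the origin (TCP) lies on the front face of the gripper's body, between the roots of the fingers; the fingertips stand 88 mm ahead of it and the grasp point (between the pads) lies 69 mm ahead of it; z points along the fingers, y is the direction in which the jaws open and shut (so a half turn about z gives the same grasp; the last joint's range is limited). The gripper opens to 92 mm and grips with 3 to 60 N. Pads are 20 mm wide; open, the fingers measure 128 mm over their backs; the gripper's body (75 mm by 189 mm) begins 69 mm behind the grasp point.
Start: joints at [-1.364, 0.468, -0.012, 1.603, 0.006, 1.071, -0.056], TCP at [0.161, 0.63, 0.303] pointing down, gripper open.
Joint ranges: [-2.53, 2.53], [-0.31, 2.02], [-1.57, 1.55], [0.28, 2.44], [-1.29, 4.43], [0.15, 1.84], [-2.92, 2.92]. Speed limits (rad/s): [2.57, 2.57, 3.14, 3.14, 3.14, 3.14, 3.14].

## Interface

Orientations are given as a 3x3 rotation matrix whose columns are the frame's x, y, z axes.
In Python, from cell import arm, hand, kinematics, eyes, models, get_t, get_joint_positions, get_joint_velocities, get_joint_efforts, get_eef_pos, get_tool_rot, get_force, get_ft_torque, get_grip_width gives the robot as it stands. Calls block until the motion is done:
- arm.movep(position, orientation): joint-space move of the TCP to a pose.
- arm.move_straight(position, v=0.15, rotation=None): straight line of the TCP; rotation=None keeps the orientation; v is the mean speed in m/s.
- arm.move_joints(angles): joint-space move.
- hand.ungrasp() and hand.grab(grasp_force=None): open the fingers fully, or close them until they stop; grasp_force is the grip in N (None keeps the last).
- arm.pause(seconds).
- kinematics.ik(position, orientation): joint angles nearest the present ones, or None.
- eyes.snapshot(name): name is "scene" or "top" or "wrist"; returns (picture, depth): 400x640x3 uint8, red, green, blue; 400x640 float32, m along the optical axis (not along the pixel's ray), 0 where there is no reading.
- eyes.calibration(name): a dict with "fovy" (degrees; the focal length in pixels is half the picture's height over the tangent of half this angle, whatever the lens; pixels are square), "cx", "cy" (the principal point, pixels), "xyz" and "rotation" of the camera in the world. Camera axes: x right, y down, z forward; pixel columns grow to the right and rows downward; lengths in m; the calibration is good to about 2 mm. A picture is of the moment at which its call begins: read the wrist's pose just before it. calibration takes no time and is no camera call; for the wrist camera it gives the pose at the moment of the call.
A pose or a line that the arm cannot do raises arm.Unreachable and nothing moves.
- arm.hand_in(): hands the job in, once; it reports no verdict.
Trained networks look in the newest picture that a camera, given by its name, has taken for a name from the list of things; names that differ only in an ending like _2 or _b are one class to them, and where a whole thing is asked for, a point or a joint stands for the part that bears it (a point fixed in the world has none). Each returns a list of dicts, best first, with "conf" (0 to 1); they miss things now and then, are a little off and sometimes report something else, mostly with a low value. They report only what shows in the picture. A call takes as long as a camera call.
- models.cut_out(camera, name): "mask" (400x640 bool, what is visible of it) and "pixel" ([column, row] in pixels, amid what is visible of it).
- models.place_of(camera, name): "pixel" ([column, row] in pixels: a listed point, or the origin of a listed thing).
Readings, each from a call of its own:
- get_t(): time.
- get_joint_positions(): joint angles.
- get_joint_velocities(): joint speeds.
- get_joint_efforts(): joint torques, N m.
- get_eef_pos(): TCP position.
- get_tool_rot(): TCP orientation.
- get_force(): force on the tool from outside, world axes, zero at the start.
- get_ft_torque(): the same for the moment, N m.
- get_grip_width(): finger opening in m.
Only numpy, scipy, OpenCV 4.12 (cv2) and the standard library are available. Lean on these libraries where they do the work, as an engineer would, in place of code of your own. Each camera call takes 0.05 s, during which the arm holds its last target.

## Working session

There is one attempt and no reset: what is moved stays moved. The work goes in short steps, each a Python script; the robot and the scene stay as the last script left them, time stands still between calls to the robot, and variables do not carry over. Pictures are saved under pics/ and viewed, and the job is handed in when it is done.

```bash
mkdir -p pics; ls
python3 - <<'E'
from cell import *
import cv2,numpy as np
for c in ["scene","top"]:
    p,d=eyes.snapshot(c); cv2.imwrite(f"pics/{c}0.png",p[:,:,::-1]); np.save(f"pics/{c}0.npy",d)
    print(c,eyes.calibration(c))
    for n in ["standby_box","main_box","standby","main"]:
        for r in models.cut_out(c,n)[:3]:
            print(n,"cut",r["conf"],r["pixel"],r["mask"].sum())
        for r in models.place_of(c,n)[:3]: print(n,"place",r["conf"],r["pixel"])
print(get_t())
E
```

```text
pics
scene {'fovy': 55.796640798707145, 'cx': 318.2385045603975, 'cy': 206.06827698136175, 'xyz': array([1.13570715, 0.11946094, 0.59368684]), 'rotation': array([[-0.18998013,  0.64926801, -0.73645   ],
       [ 0.98169564,  0.13590966, -0.13342504],
       [ 0.01346205, -0.74831786, -0.6632037 ]])}
standby_box cut 0.76 [298.0, 223.7] 1887
standby_box place 0.7 [301.7, 233.1]
main_box cut 0.62 [202.7, 199.8] 3222
main_box place 0.72 [206.1, 210.0]
standby cut 0.72 [298.8, 208.8] 312Traceback (most recent call last):
  File "<stdin>", line 9, in <module>
ValueError: it knows: main_box, standby_box
```

Run:
```python
from cell import *
import cv2,numpy as np
for c in ["scene","top"]:
    p,d=eyes.snapshot(c); cv2.imwrite(f"pics/{c}0.png",p[:,:,::-1]); np.save(f"pics/{c}0.npy",d)
    k=eyes.calibration(c); print(c,k); f=200/np.tan(np.radians(k["fovy"]/2))
    def w(px,z):
        r=k["rotation"]@np.array([(px[0]-k["cx"])/f,(px[1]-k["cy"])/f,1]); return (k["xyz"]+r*(z-k["xyz"][2])/r[2]).round(4)
    for n in ["standby_box","main_box","standby","main"]:
        for r in models.cut_out(c,n)[:3]:
            m=r["mask"]; np.save(f"pics/m_{c}_{n}.npy",m)
            print(n,"cut",r["conf"],r["pixel"],m.sum())
            v,u=np.nonzero(m&(d>0)); Z=d[v,u]
            P=k["xyz"]+(np.c_[(u-k["cx"])/f,(v-k["cy"])/f,np.ones(len(u))]*Z[:,None])@k["rotation"].T
            print("   pts pct5/50/95",np.percentile(P,[5,50,95],axis=0).round(3).tolist())
        if n.endswith("box"):
          for r in models.place_of(c,n)[:3]: print(n,"place",r["conf"],r["pixel"],w(r["pixel"],0))
print(get_t())
```

```text
scene {'fovy': 55.796640798707145, 'cx': 318.2385045603975, 'cy': 206.06827698136175, 'xyz': array([1.13570715, 0.11946094, 0.59368684]), 'rotation': array([[-0.18998013,  0.64926801, -0.73645   ],
       [ 0.98169564,  0.13590966, -0.13342504],
       [ 0.01346205, -0.74831786, -0.6632037 ]])}
standby_box cut 0.74 [300.6, 226.9] 1934
   pts pct5/50/95 [[0.543, -0.053, 0.007], [0.598, -0.015, 0.049], [0.625, 0.027, 0.118]]
standby_box place 0.98 [301.2, 233.8] [ 0.5738 -0.0191  0.    ]
main_box place 0.85 [204.6, 213.1] [ 0.5542 -0.252   0.    ]
standby cut 0.53 [294.8, 211.9] 237
   pts pct5/50/95 [[0.573, -0.038, 0.057], [0.605, -0.022, 0.111], [0.62, -0.004, 0.126]]
main cut 0.72 [214.7, 161.5] 711
   pts pct5/50/95 [[0.495, -0.28, 0.061], [0.512, -0.248, 0.114], [0.555, -0.216, 0.144]]
top {'fovy': 44.03663608984331, 'cx': 315.83292124018067, 'cy': 202.45770997021526, 'xyz': array([ 0.3964939 , -0.01088557,  1.05027831]), 'rotation': array([[ 0.02693284, -0.98414951,  0.17528365],
       [-0.99959063, -0.02482104,  0.01422952],
       [-0.00965325, -0.17559513, -0.98441514]])}
standby_box cut 0.6 [328.3, 205.3] 1798
   pts pct5/50/95 [[0.527, -0.052, 0.006], [0.57, -0.017, 0.051], [0.613, 0.021, 0.122]]
standby_box place 0.67 [327.0, 207.2] [ 0.5737 -0.02    0.    ]
main_box cut 0.95 [438.8, 223.7] 3163
   pts pct5/50/95 [[0.487, -0.291, 0.008], [0.54, -0.249, 0.056], [0.603, -0.21, 0.144]]
main_box place 0.71 [434.8, 222.7] [ 0.546 -0.251  0.   ]
standby cut 0.85 [329.8, 192.5] 339
   pts pct5/50/95 [[0.565, -0.043, 0.054], [0.594, -0.026, 0.094], [0.614, -0.011, 0.127]]
main cut 0.8 [452.0, 234.2] 707
   pts pct5/50/95 [[0.489, -0.283, 0.061], [0.503, -0.249, 0.14], [0.551, -0.218, 0.147]]
1.0
```

View pics/scene0.png

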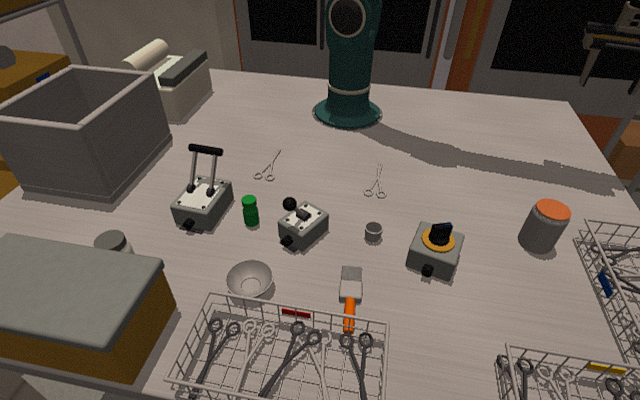

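View pics/top0.png

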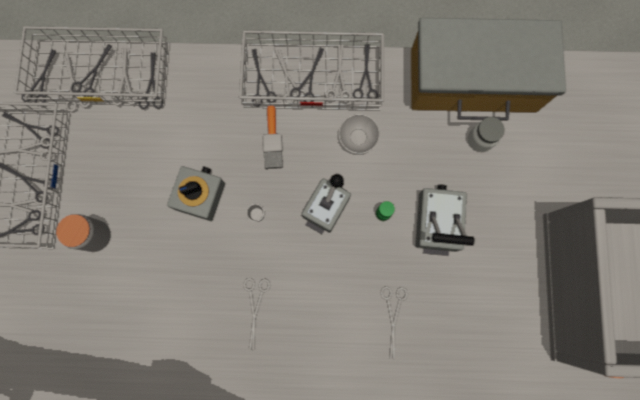

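The top view shows the standby box at about (327,205) px, yawed, with its ball leaning away at (337,181). The main box is at (444,218) px with its crossbar leaning to the robot at (453,239). The rotary box is on the left at (195,192). Next I'll fit the yaw of both boxes and their levers.

```bash
cat > h.py <<'E'
from cell import *
import cv2,numpy as np
def cloud(c,d):
    k=eyes.calibration(c); f=200/np.tan(np.radians(k["fovy"]/2))
    v,u=np.mgrid[:400,:640]
    return k["xyz"]+(np.stack([(u-k["cx"])/f,(v-k["cy"])/f,np.ones(u.shape)],-1)*d[...,None])@k["rotation"].T
E
python3 - <<'E'
from h import *
for c in ["top","scene"]:
    P=cloud(c,np.load(f"pics/{c}0.npy"))
    for n,ctr,h,top in [("sb",(.574,-.019),.05,(.095,.135)),("mb",(.547,-.251),.055,(.115,.155))]:
        near=np.hypot(P[...,0]-ctr[0],P[...,1]-ctr[1])<.085
        q=P[near&(abs(P[...,2]-h)<.007)]
        r=cv2.minAreaRect((q[:,:2]*1000).astype(np.float32)); print(c,n,len(q),r)
        b=P[near&(P[...,2]>top[0])&(P[...,2]<top[1])]
        r2=cv2.minAreaRect((b[:,:2]*1000).astype(np.float32))
        print("  lever",len(b),b.mean(0).round(4),b.min(0).round(3),b.max(0).round(3),r2)
# obstacles heights near
P=cloud("top",np.load("pics/top0.npy"))
for nm,(u,v) in dict(green=(386,211),bowl=(359,135),cap=(257,214)).items(): print(nm,P[v-6:v+7,u-6:u+7].reshape(-1,3).max(0).round(3),P[v,u].round(3))
E
```

```text
top sb 1248 ((573.0968017578125, -16.716323852539062), (70.14875793457031, 90.43612670898438), 61.84040451049805)
  lever 173 [ 0.6048 -0.0346  0.1203] [ 0.591 -0.049  0.097] [ 0.619 -0.022  0.13 ] ((606.8150024414062, -35.71283721923828), (27.113431930541992, 27.0711727142334), 17.266630172729492)
top mb 2022 ((547.987060546875, -255.05230712890625), (90.9328842163086, 120.32638549804688), 85.42584991455078)
  lever 455 [ 0.4982 -0.2503  0.141 ] [ 0.486 -0.289  0.115] [ 0.52  -0.213  0.149] ((503.3176574707031, -251.4202117919922), (76.52568817138672, 29.744033813476562), 86.20278930664062)
scene sb 924 ((574.4193725585938, -13.513145446777344), (70.14405059814453, 89.73973846435547), 62.209983825683594)
  lever 167 [ 0.6138 -0.0307  0.1185] [ 0.598 -0.045  0.096] [ 0.622 -0.019  0.127] ((610.444091796875, -31.766368865966797), (24.209436416625977, 25.015974044799805), 12.39824390411377)
scene mb 1322 ((548.0043334960938, -251.56419372558594), (91.14002227783203, 121.20333099365234), 85.0046157836914)
  lever 366 [ 0.5033 -0.2462  0.136 ] [ 0.489 -0.287  0.115] [ 0.52  -0.21   0.147] ((503.92803955078125, -248.8112030029297), (76.64689636230469, 28.039026260375977), 84.9489517211914)
green [ 0.57  -0.011  1.05 ] [ 0.557 -0.138  0.07 ]
bowl [ 0.75  -0.073  0.013] [ 0.735 -0.087  0.005]
cap [0.568 0.143 0.035] [0.554 0.13  0.004]
```

Run:
```python
import cv2
p=cv2.imread("pics/top0.png")[150:270,280:500]; cv2.imwrite("pics/crop.png",cv2.resize(p,None,fx=3.6,fy=3.6,interpolation=2))
```

```text
(no output)
```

View pics/crop.png

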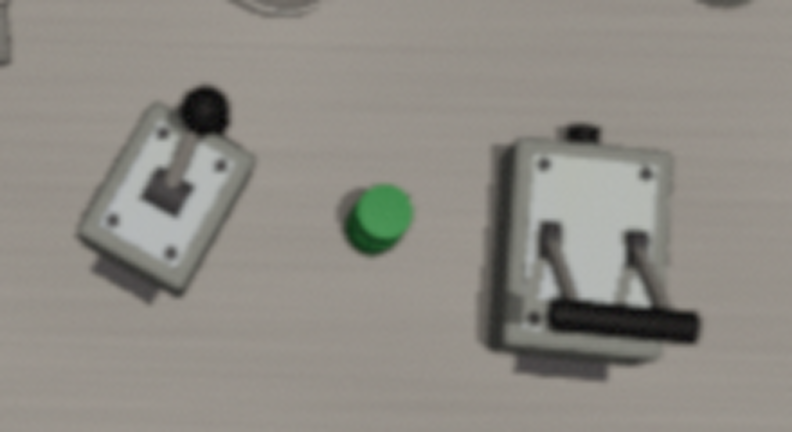

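The standby box centre is at about (0.5735, -0.015) with yaw -28°, and the main box at (0.548, -0.253) with yaw -4.9°. Both levers are where the model puts them. I'll push each lever with closed fingertips, standby first, and check it before touching main.

```bash
cat >> h.py <<'E'
def frame(yaw,s):
    x=np.array([np.cos(yaw),np.sin(yaw),0]); y=np.array([-np.sin(yaw),np.cos(yaw),0]); z=np.array([0,0,-1.])
    Y=s*y; return x,np.c_[np.cross(Y,z),Y,z]
SB=(np.array([.5737,-.0152,0]),np.radians(-28)); MB=(np.array([.548,-.2533,0]),np.radians(-4.8))
def best(o,yaw,dx,z):
    c=[]
    for s in (1,-1):
        x,R=frame(yaw,s); q=kinematics.ik(o+x*dx+[0,0,z],R)
        if q is not None: c.append((abs(q[6]),s,np.round(q,2)))
    c.sort(key=lambda t:t[0]); print(c); return frame(yaw,c[0][1])
E
python3 - <<'E'
from h import *
o,yaw=SB
x,R=best(o,yaw,.088,.193)
hand.grab(5)
arm.movep(o+x*.088+[0,0,.30],R)
arm.move_straight(o+x*.088+[0,0,.191],v=.15)
print(get_t(),get_eef_pos(),get_grip_width(),get_force())
for c in ["scene","top"]:
    p,d=eyes.snapshot(c); cv2.imwrite(f"pics/{c}1.png",p[:,:,::-1])
E
```

```text
[(np.float64(1.3403448596191008), -1, array([-0.67,  0.88,  1.11,  1.72, -0.87,  1.12, -1.34])), (np.float64(1.4386816438610013), 1, array([-0.35,  0.64,  0.54,  1.7 , -0.4 ,  0.91,  1.44]))]
6.175 [ 0.65184129 -0.05688894  0.19190673] 0.0008697688430479377 [-0.42219173  0.44426475  0.79834107]
```

View pics/scene1.png

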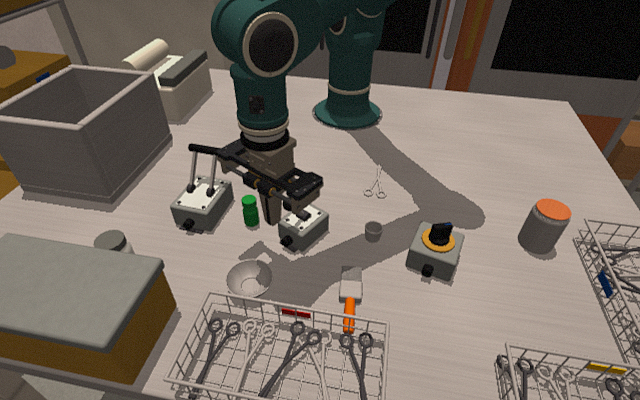

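The scene view shows the closed fingertips at about (270,213) px on the far side of the ball, which the hand hides. The gripper body is clear of the main bar. Pushing standby now.

Run:
```python
from h import *
o,yaw=SB; x,_=frame(yaw,1); R=get_tool_rot()
for dx in (.045,.02,.0,-.010):
    arm.move_straight(o+x*dx+[0,0,.191],v=.08); print(get_t(),dx,(get_force()@x).round(2),get_force().round(2))
arm.pause(.3)
arm.move_straight(o+x*.04+[0,0,.191],v=.15)
arm.move_straight(o+x*.04+[0,0,.30],v=.2)
for c in ["scene","top"]:
    p,d=eyes.snapshot(c); cv2.imwrite(f"pics/{c}2.png",p[:,:,::-1])
    P=cloud(c,d)
    for r in models.cut_out(c,"standby")[:1]:
        q=P[r["mask"]&(P[...,2]>.095)&(P[...,2]<.14)]; print(c,r["conf"],r["pixel"],len(q),((q.mean(0)-o)@x).round(4) if len(q) else "", q.max(0) if len(q) else "")
print(get_t())
```

```text
6.9583 0.045 -0.19 [-0.23 -0.02  1.07]
7.4167 0.02 1.11 [ 1.01 -0.48  0.69]
7.8167 0.0 1.32 [ 1.19 -0.56 -0.2 ]
8.0917 -0.01 0.24 [ 0.36  0.16 -0.4 ]
scene 0.8 [309.6, 200.8] 166 -0.0344 [0.55449941 0.01841504 0.12707691]
top 0.72 [322.3, 212.7] 169 -0.0401 [0.55571301 0.01499693 0.12951194]
9.7667
```

View pics/scene2.png

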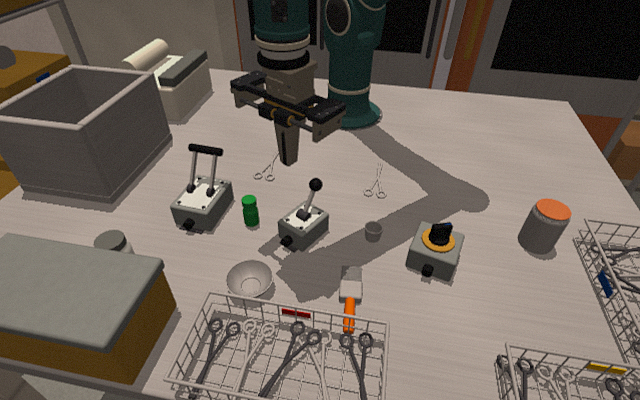

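View pics/top2.png

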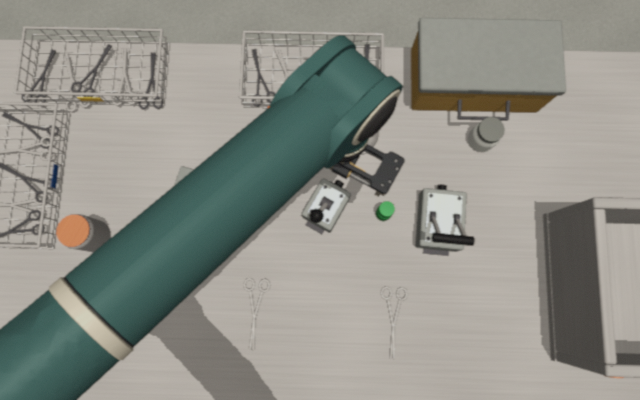

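The ball is now on the robot side, at (316,185) px in the scene view and (317,216) in the top view. It sits about -40 mm along the box's x (the off stop is at -39.5 mm). Standby is off, so on to main.

Run:
```python
from h import *
o,yaw=MB
x,R=best(o,yaw,-.10,.21)
arm.movep(o-x*.10+[0,0,.30],R)
arm.move_straight(o-x*.10+[0,0,.210],v=.15)
print(get_t(),get_eef_pos(),get_force().round(2))
for dx in (-.065,-.03,0.,.018,.024):
    arm.move_straight(o+x*dx+[0,0,.210],v=.08); print(get_t(),dx,(get_force()@x).round(2),get_force().round(2))
arm.pause(.3)
arm.move_straight(o-x*.04+[0,0,.210],v=.15)
arm.move_straight(o-x*.04+[0,0,.30],v=.2)
arm.movep(o-x*.14+[0,0,.32],R)
for c in ["scene","top"]:
    p,d=eyes.snapshot(c); cv2.imwrite(f"pics/{c}3.png",p[:,:,::-1])
    P=cloud(c,d)
    for n,(o,yaw),lo,hi in (("standby",SB,.095,.14),("main",MB,.115,.16)):
      x=frame(yaw,1)[0]
      for r in models.cut_out(c,n)[:1]:
        q=P[r["mask"]&(P[...,2]>lo)&(P[...,2]<hi)]; print(c,n,r["conf"],r["pixel"],len(q),((q.mean(0)-o)@x).round(4) if len(q) else "")
print(get_t())
```

```text
[(np.float64(0.4580703782938578), -1, array([-0.48,  0.69,  1.24,  2.07, -0.8 ,  0.99, -0.46])), (np.float64(1.3048337859789492), 1, array([ 1.28,  0.66, -1.1 ,  1.97,  0.72,  0.98,  1.3 ]))]
11.55 [ 0.44878268 -0.24514916  0.21044189] [0.5  0.15 0.18]
12.1417 -0.065 -0.23 [-0.22  0.18 -1.61]
12.7333 -0.03 -0.32 [-0.3   0.25 -0.15]
13.2583 0.0 0.46 [ 0.45 -0.11  0.08]
13.6333 0.018 -0.09 [-0.06  0.36 -0.31]
13.8833 0.024 0.46 [ 0.45 -0.03 -0.98]
scene standby 0.73 [310.8, 199.9] 163 -0.0337
scene main 0.83 [191.3, 180.5] 327 0.0542
top standby 0.7 [322.7, 214.6] 154 -0.0396
top main 0.67 [454.0, 186.9] 459 0.0477
16.15
```

View pics/scene3.png

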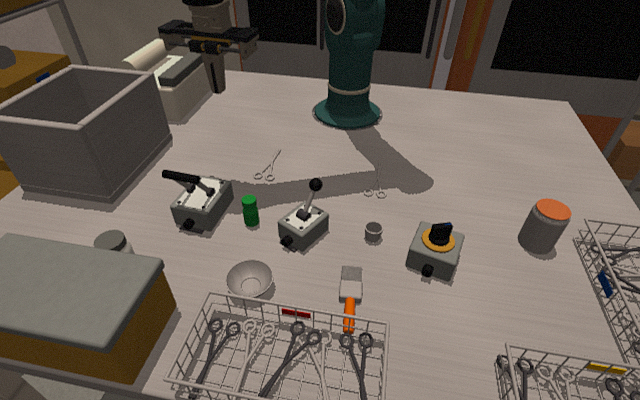

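View pics/top3.png

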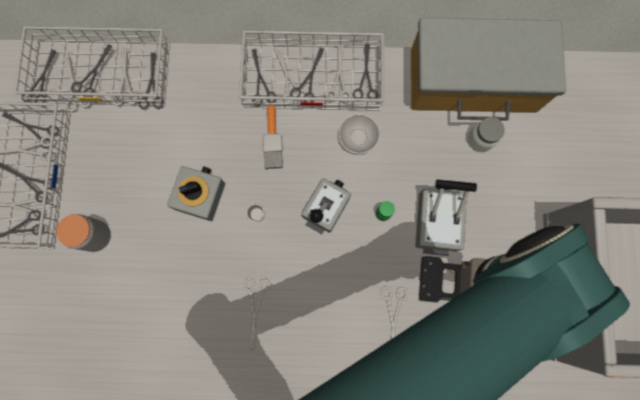

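The main crossbar now leans to the far side, at (182,178) px in the scene view and (456,185) in the top view. It sits about +50 mm along the box's x (the on stop is at +50.8 mm). Standby is still off, and the gripper is clear.

Run:
```python
from h import *
print(get_force().round(2),get_eef_pos(),get_t()); arm.hand_in()
```

```text
[-0.42  0.68  0.72] [ 0.40901489 -0.24166895  0.31981909] 16.15
the job is handed in; nothing more can be done
```

The dryer is changed over from standby to main, and I handed the job in at about 16 s. I threw the standby ball lever to off first and confirmed it in both cameras. Only then did I throw the main crossbar to on, pushing both levers with closed fingertips.

- **Lever positions:** In the last pictures the standby ball sits 34–40 mm towards the robot (off stop 39.5 mm). The main crossbar sits 48–54 mm to the far side (on stop 50.8 mm). The scene and top cameras differ by about 6 mm because each sees a different face of the levers.
- **Forces and clearance:** The forces I read between moves stayed under about 2 N. The gripper was clear of everything at the end, with the tool about 0.32 m above the bench.
- **Failed checks:** No check on the levers failed. One early script stopped because I asked for a joint's place point, which the network doesn't offer.

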